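# Clear the scale: condiment back into the free cell

### The job

One of the two condiments, the salt shaker or the spice jar, has been left standing on the coffee scale. Put that one back, upright, into the empty cell of the condiment tray, and leave the one already in the tray where it stands.

Things in the scene. Friction and masses are not known exactly. Their poses are not given: they have to be found in the camera images.
- shaker_center (a point): centre (45 mm above its underside) of the salt shaker: glass body white with salt, light grey perforated top, 90 mm tall, body 44 mm in diameter up to about 66 mm above the underside, top 34 mm in diameter; about 0.1 kg. Grip it at 45 to 60 mm. Stands upright in a cell or on the pan (24 mm above the worktop) of the black coffee scale. Loose, round; z up
- spice_jar_center (a point): centre (52 mm above its underside) of the spice jar: straight glass jar with a dark screw cap, 105 mm tall, 41 mm in diameter all the way up; about 0.11 kg. Grip it 70 mm or so above the underside, so that its top clears the palm. Stands upright in a cell or on the pan (24 mm above the worktop) of the black coffee scale. Loose, round; z up
- cell_a_floor (a point): centre of the inner floor of one of two identical fixed square steel cells, centres 92 mm apart, on a wooden board 186x96x16 mm that stands left or right, turned a little. Open top, 76 mm square outside, 70 inside; floor 24 mm above the worktop, walls 18 mm above the floor. z up, y along the row of cells. At the start one cell is empty, the other holds a condiment
- cell_b_floor (a point): centre of the inner floor of one of two identical fixed square steel cells, centres 92 mm apart, on a wooden board 186x96x16 mm that stands left or right, turned a little. Open top, 76 mm square outside, 70 inside; floor 24 mm above the worktop, walls 18 mm above the floor. z up, y along the row of cells. At the start one cell is empty, the other holds a condiment
Not all that is in view belongs to the job. What is shaped like the part that bears spice_jar_center but pink or turquoise is not meant.

How it is judged:
By the outcome, as a careful person would: the job done as asked, in the order asked, and still so for the second after the job is handed in, with the robot touching nothing.
It also fails if it takes over 34 s, if anything falls off the work surface, if the arm or the gripper's body presses on something with over 40 N, if the wrist force passes 120 N, or if a joint passes its speed limit or range.

### The arm

A 6-joint arm with a two-finger parallel gripper is mounted at the origin on a cart in front of the work surface, level with it; the furniture and walls round the work are solid. World frame = base frame: x ahead of the robot, y to its left, z up, the work surface at z = 0. Lengths are in m, angles in rad, forces in N, time in s.
With the tool pointing down it reaches from about 0.325 to 0.775 m from the base axis. Payload 5.5 kg.
Tool frame: the origin (TCP) lies at the very end of the fingers, on their centre line; the grasp point (between the pads) lies robot.pinch_z behind it (robot.pinch_z is the distance from the TCP to the grasp point, in m); z points along the fingers, y is the line along which they close (so a half turn about z gives the same grasp; the last joint's range is limited). The gripper opens to 85 mm and grips with 20 to 120 N. Pads are 22 mm wide; open, the fingers measure 114 mm over their backs; the gripper's body (76 mm by 85 mm) begins 54 mm behind the grasp point. The pads swing forward as they close: fully open they stand 13 mm farther back than shut.
Start: joints at [-1.278, 0.091, 1.231, -0, 1.82, -0.057], TCP at [0.206, -0.564, 0.231] pointing down, gripper open.
Joint ranges: [-2.87, 2.87], [-0.86, 2.18], [0.17, 2.46], [-1.51, 4.65], [0.06, 2.69], [-2.65, 2.65]. Speed limits (rad/s): [2.57, 2.57, 3.01, 3.14, 3.14, 3.14].

### API

Orientations are given as a unit quaternion [x, y, z, w].
In Python, from plant import robot, eyes, order gives the robot as it stands. The module is installed in compiled form; this text tells all that it offers.
- The arm moves only by the tool drive_tool, never from a script. Its argument "steps" is a list of rows, each an object of numbers: "gripper": the closure, from -1 (fully open) to 1 (shut); "tx", "ty", "tz": the shift along the tool's x, y, z in mm; "yaw": the turn about the tool's z in rad. In form: [{"gripper": .., "tx": .., "ty": .., "tz": .., "yaw": ..}, ...]. A call has 1 to 5 rows; each row shifts and turns the commanded pose from where the row before left it, along the tool's axes as they then stand; what a row does not reach is not made up. A row lasts 1/8 s, in which the tool goes at most 62.5 mm and 10.7 degrees, less where a joint would pass 70% of its speed; a pose out of reach is approached as far as the arm can. A call is refused whole if a number of a shift passes 62.5 or a number of a turn 0.188, either way. A call with a gripper value outside its range is refused whole. The fingers move at their own pace and stop on an object; "grip_force" is the grip in N (left out, the last holds). Time passes only in rows, so rows that do not move let the fingers close. It gives the time, the measured TCP pose, the force, the opening and the grip force at its end, in the units of the state.
- robot.get_state(): the state, without advancing time (a new reading comes with each control period).
- eyes.get_image(name): name is "scene" or "side" or "wrist"; returns the picture (384x512x3 uint8, red, green, blue); there is no depth.
- eyes.camera_info(name): a dict with "fov_y" (degrees; the focal length in pixels is half the picture's height over the tangent of half this angle, whatever the lens; pixels are square), "cx", "cy" (the principal point, pixels), "rvec" (rotation vector, rad) and "tvec" (3), from world to camera coordinates, as OpenCV has them. Camera axes: x right, y down, z forward; pixel columns grow to the right and rows downward; lengths in m; the calibration is good to about 2 mm. A picture is of the moment at which its call begins: read the wrist's pose just before it. camera_info takes no time and is no camera call; for the wrist camera it gives the pose at the moment of the call.
- order.hand_in(): hands the job in; it is judged then, once.
The state is a dict: "time": time; "joints": joint angles; "dq": joint speeds; "joint_torque": joint torques, N m; "tcp_pos": TCP position; "ee_rot": TCP orientation; "wrist_force": force on the tool from outside, world axes, zero at the start; "wrist_torque": the same for the moment, N m; "gripper_width": opening from 0.0 (shut) to 1.0 (fully open); "finger_force": force on a finger pad.
Only numpy, scipy, OpenCV 4.12 (cv2) and the standard library are available. Lean on these libraries where they do the work, as an engineer would, in place of code of your own. Each camera call takes 0.05 s, during which the arm holds its last target. There are 200 camera calls.

## Working session

There is one attempt and no reset: what is moved stays moved. The work goes in short steps, Python scripts to look and compute and a tool call to move; the robot and the scene stay as the last step left them, time stands still between calls to the robot, and variables do not carry over. Pictures are saved under pics/ and viewed, at most 10 in all, crops included, and the job is handed in when it is done.

Besides the shell and the picture viewer there is one more tool, called in YAML: its name, and indented under it one key for each argument. drive_tool: Moves the arm, as the interface text tells. Its arguments: {"type":"object","properties":{"steps":{"type":"array"},"grip_force":{"type":"number"}},"required":["steps"]}

```bash
mkdir -p pics; cat > h.py <<'E'
import numpy as np, cv2
from plant import robot, eyes, order
def cam(n):
    i=eyes.camera_info(n); R=cv2.Rodrigues(np.array(i["rvec"],float))[0]; t=np.array(i["tvec"],float).ravel()
    f=192/np.tan(np.radians(i["fov_y"])/2); return R,t,f,i["cx"],i["cy"]
def ray(c,u,v):
    R,t,f,cx,cy=c; d=R.T@np.array([(u-cx)/f,(v-cy)/f,1]); return -R.T@t,d/np.linalg.norm(d)
def plane(c,u,v,z):
    o,d=ray(c,u,v); return o+d*(z-o[2])/d[2]
def proj(c,p):
    R,t,f,cx,cy=c; q=R@np.array(p)+t; return np.array([cx+f*q[0]/q[2],cy+f*q[1]/q[2]])
def cross(c1,p1,c2,p2):
    o1,d1=ray(c1,*p1); o2,d2=ray(c2,*p2)
    s=np.linalg.lstsq(np.c_[d1,-d2],o2-o1,rcond=None)[0]; a=o1+s[0]*d1;b=o2+s[1]*d2
    return (a+b)/2,np.linalg.norm(a-b)
E
python3 - <<'E'
from h import *
print(robot.get_state(), robot.pinch_z)
ims=[]
for n in("scene","side"):
    im=eyes.get_image(n); cv2.imwrite(f"pics/{n}0.png",cv2.cvtColor(im,cv2.COLOR_RGB2BGR)); print(n,eyes.camera_info(n))
E
```

```text
{'time': 0.0, 'joints': array([-1.27768227e+00,  9.18723895e-02,  1.23191477e+00,  2.56074592e-07,
        1.81976400e+00, -5.67215045e-02]), 'dq': array([ 0.0021899 ,  0.00145116,  0.00167644,  0.00113221, -0.00155978,
        0.00017558]), 'joint_torque': array([ 1.81986329e-04, -4.58727300e+01, -4.18020701e+01,  2.41637588e-05,
        1.14591417e-02,  7.05382590e-06]), 'tcp_pos': array([ 0.20555177, -0.56339567,  0.23012644]), 'ee_rot': array([ 9.84740373e-01,  1.74027119e-01, -1.15351466e-04, -9.72435114e-04]), 'wrist_force': array([ 0.31617184, -0.2091332 , -0.61455529]), 'wrist_torque': array([0.01918084, 0.00485301, 0.02590379]), 'finger_force': 0.0, 'gripper_width': 0.9999857215341003} 0.0187
scene {'fov_y': 54.61028061978005, 'cx': 259.9337790201351, 'cy': 193.9592789327858, 'rvec': array([ 0.83273077, -2.47878591,  1.17183447]), 'tvec': array([0.25860533, 0.29612469, 0.97114506])}
side {'fov_y': 47.729511930321436, 'cx': 251.80038267600793, 'cy': 187.5186451761768, 'rvec': array([ 2.01671194,  0.01566182, -0.02985962]), 'tvec': array([-0.45430787,  0.02504514,  1.52211897])}
```

View pics/scene0.png

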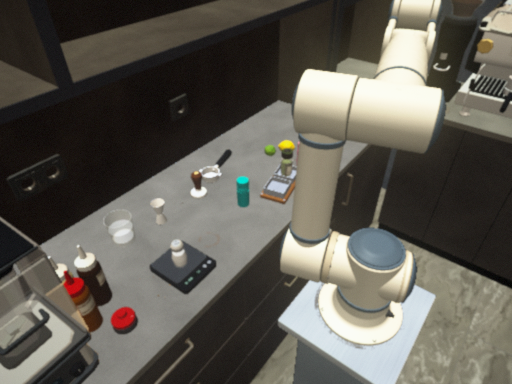

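View pics/side0.png

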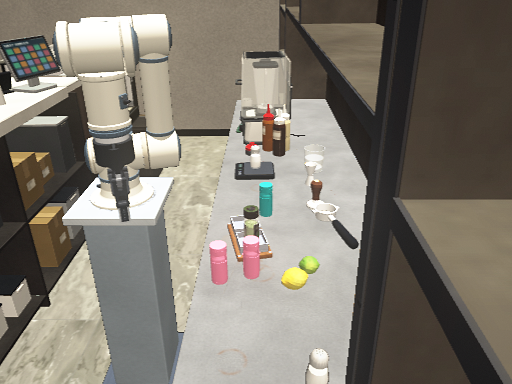

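The salt shaker stands on the scale: scene (180,253), side (255,157). The spice jar is in the tray: scene (287,162), side (251,222). I'll crop both for pixel-accurate points.

```bash
python3 - <<'E'
from h import *
s=cv2.imread("pics/scene0.png"); d=cv2.imread("pics/side0.png")
def c(im,u,v,w,h,k): return cv2.resize(im[v:v+h,u:u+w],None,fx=k,fy=k,interpolation=cv2.INTER_CUBIC)
a=np.hstack([c(s,145,225,80,60,5),c(s,250,130,80,60,5)]); b=np.hstack([c(d,220,130,80,60,5),c(d,215,200,80,60,5)])
cv2.imwrite("pics/crop0.png",np.vstack([a,b]))
S,D=cam("scene"),cam("side")
print("cams",ray(S,0,0)[0],ray(D,0,0)[0])
print(plane(S,180,262,.024),plane(D,256,166,.024),plane(S,280,195,.02),plane(D,250,240,.02))
E
```

```text
cams [-0.13646291  0.60366029  0.84537648] [ 0.49709725 -1.35073072  0.67252501]
[0.46807941 0.18780542 0.024     ] [0.46621623 0.19821074 0.024     ] [ 0.41479439 -0.2344564   0.02      ] [ 0.45770846 -0.32466776  0.02      ]
```

View pics/crop0.png

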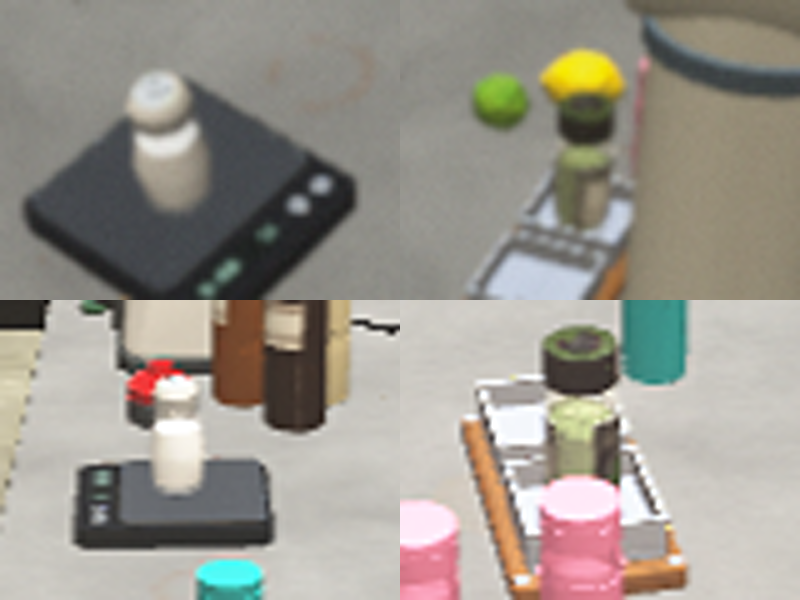

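```bash
python3 - <<'E'
from h import *
S,D=cam("scene"),cam("side")
print("top",cross(S,(177,242.2),D,(255.4,146.4)))
# base: front-of-base silhouettes -> offset towards camera
for c,u,v in((S,181,267.2),(D,255.4,168.6)):
    p=plane(c,u,v,.024); o=ray(c,u,v)[0]; e=(p-o)[:2]; e/=np.linalg.norm(e); print("base",p[:2]+.022*e)
print("jar top",cross(S,(250+185/5,130+107/5),D,(215+180/5,200+40/5)))
W=cam("wrist"); print("wrist",ray(W,0,0)[0],W[2:],W[0])
im=eyes.get_image("wrist"); cv2.imwrite("pics/w0.png",cv2.cvtColor(im,cv2.COLOR_RGB2BGR))
# tool axes
from scipy.spatial.transform import Rotation as Ro
print(Ro.from_quat(robot.get_state()["ee_rot"]).as_matrix().round(3))
E
```

```text
top (array([0.46443999, 0.18713263, 0.10799528]), np.float64(0.001321994550102957))
base [0.47006599 0.18676862]
base [0.46385892 0.19459649]
jar top (array([ 0.4619445 , -0.33865663,  0.12818188]), np.float64(0.0012168938470866959))
wrist [ 0.27807885 -0.53842999  0.37285804] (np.float64(279.50834105172584), 255.30469083876494, 192.2962227271843) [[ 0.343806   -0.9390387  -0.00193763]
 [-0.8963577  -0.32879303  0.29738531]
 [-0.2798934  -0.10050604 -0.95475558]]
[[ 0.939  0.343 -0.   ]
 [ 0.343 -0.939  0.001]
 [ 0.    -0.001 -1.   ]]
```

View pics/w0.png

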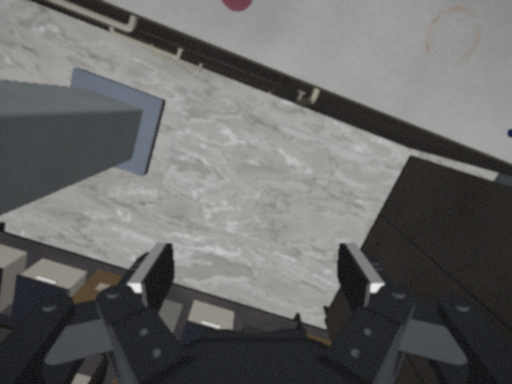

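The wrist camera sees the floor and the counter edge from the start pose. I'm moving above the tray for a closer look.

drive_tool:
  steps:
    - {"gripper": -1, "tx": 40, "ty": -35, "tz": -20, "yaw": 0}
    - {"gripper": -1, "tx": 45, "ty": -35, "tz": -20, "yaw": 0}
    - {"gripper": -1, "tx": 45, "ty": -40, "tz": -10, "yaw": 0}
    - {"gripper": -1, "tx": 45, "ty": -40, "tz": -10, "yaw": 0}
    - {"gripper": -1, "tx": 45, "ty": -40, "tz": -10, "yaw": 0}

```text
time: 0.78
tcp_pos: [0.3477, -0.308, 0.3014]
ee_rot: [0.985, 0.174, 0.0, -0.0]
wrist_force: [1.7, -0.5, 0.6]
gripper_width: 1.004
finger_force: 0.0
```

drive_tool:
  steps:
    - {"gripper": -1, "tx": 45, "ty": -40, "tz": 0, "yaw": 0}
    - {"gripper": -1, "tx": 0, "ty": 0, "tz": 0, "yaw": -0.18}
    - {"gripper": -1, "tx": 0, "ty": 0, "tz": 0, "yaw": -0.18}
    - {"gripper": -1, "tx": 0, "ty": 0, "tz": 0, "yaw": -0.18}
    - {"gripper": -1, "tx": 0, "ty": 0, "tz": 0, "yaw": -0.18}

```text
time: 1.4
tcp_pos: [0.3757, -0.2566, 0.301]
ee_rot: [0.859, 0.512, -0.0, -0.0]
wrist_force: [1.1, 0.4, -0.4]
gripper_width: 1.001
finger_force: 0.0
```

drive_tool:
  steps:
    - {"gripper": -1, "tx": 0, "ty": 0, "tz": 0, "yaw": -0.18}
    - {"gripper": -1, "tx": 0, "ty": 0, "tz": 0, "yaw": -0.18}
    - {"gripper": -1, "tx": 0, "ty": 0, "tz": 0, "yaw": -0.14}
    - {"gripper": -1, "tx": 0, "ty": 0, "tz": 0, "yaw": 0}

```text
time: 1.9
tcp_pos: [0.3757, -0.2567, 0.301]
ee_rot: [0.708, 0.706, -0.0, -0.0]
wrist_force: [0.3, 0.2, 0.7]
gripper_width: 0.998
finger_force: 0.0
```

```bash
python3 - <<'E'
from h import *
import pickle
from scipy.spatial.transform import Rotation as Ro
st=robot.get_state();print(st["time"],st["tcp_pos"],st["joints"].round(2),Ro.from_quat(st["ee_rot"]).as_matrix().round(3))
W=cam("wrist"); im=eyes.get_image("wrist"); pickle.dump(W,open("w1.pkl","wb")); cv2.imwrite("pics/w1.png",cv2.cvtColor(im,cv2.COLOR_RGB2BGR))
E
```

```text
1.9 [ 0.37569397 -0.25674351  0.30103642] [-0.67 -0.27  1.44 -0.    1.97 -0.67] [[ 0.002  1.    -0.   ]
 [ 1.    -0.002  0.   ]
 [ 0.    -0.    -1.   ]]
```

View pics/w1.png

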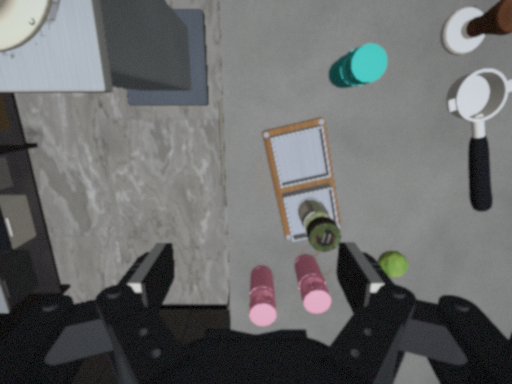

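Wrist view: the empty cell is at about (300,155), the jar's cell at (312,210), and the board spans (263,130)–(342,240). I'm segmenting the cell in an enlarged crop.

```bash
python3 - <<'E'
from h import *
im=cv2.imread("pics/w1.png"); c=im[112:248,255:350]
cv2.imwrite("pics/c1.png",cv2.resize(c,None,fx=4.4,fy=4.4,interpolation=cv2.INTER_CUBIC))
hsv=cv2.cvtColor(im,cv2.COLOR_BGR2HSV); print(im[155,300],im[155,268],im[128,300],im[142,300],im[140,240])
E
```

```text
[189 176 168] [ 70 100 133] [ 83 106 134] [189 175 168] [137 137 135]
```

View pics/c1.png

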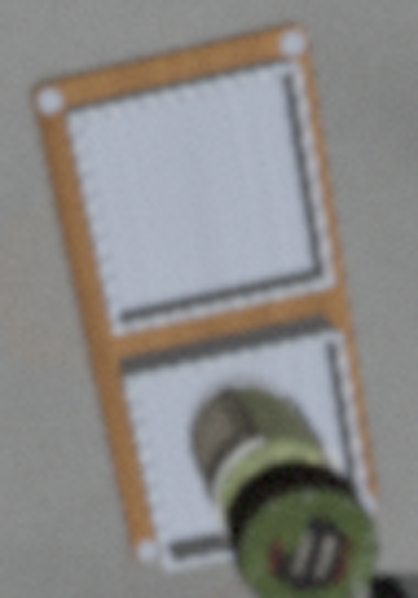

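```bash
cat > cell.py <<'E'
from h import *
def cell(im,seed):   # im BGR -> rect of whitish-blue blob round the seed (cell outline)
    b,r=im[...,0].astype(int),im[...,2].astype(int)
    m=((b-r>8)&(b>140)).astype(np.uint8); n,l=cv2.connectedComponents(m,connectivity=4)
    k=(l==l[int(seed[1]),int(seed[0])]).astype(np.uint8)
    return cv2.minAreaRect(cv2.findNonZero(k))
E
python3 - <<'E'
from cell import *
import pickle
W=pickle.load(open("w1.pkl","rb")); im=cv2.imread("pics/w1.png"); r=cell(im,(300,155)); print(r)
for name,cs in(("seg",cv2.boxPoints(r)),("hand",[(255+x/4.4,112+y/4.4) for x,y in((66,115),(300,62),(332,285),(118,332))])):
    P=np.array([plane(W,*c,.042) for c in cs]); print(name,P.round(4).tolist(),P.mean(0)); print(np.linalg.norm(P-np.roll(P,1,0),axis=1))
E
```

```text
((300.74151611328125, 155.71348571777344), (49.99376678466797, 52.39226531982422), 77.00537872314453)
seg [[0.3971, -0.2248, 0.042], [0.4683, -0.2086, 0.042], [0.4897, -0.2787, 0.042], [0.4149, -0.2967, 0.042]] [ 0.44250436 -0.25222946  0.042     ]
[0.07403683 0.07309715 0.07326138 0.07697186]
hand [[0.3977, -0.2261, 0.042], [0.472, -0.2095, 0.042], [0.4879, -0.2827, 0.042], [0.4164, -0.299, 0.042]] [ 0.44348684 -0.25432122  0.042     ]
[0.07531463 0.07612951 0.07487333 0.07335943]
```

drive_tool:
  steps:
    - {"gripper": -1, "tx": 40, "ty": 25, "tz": 0, "yaw": 0}
    - {"gripper": -1, "tx": 40, "ty": 35, "tz": 0, "yaw": 0}
    - {"gripper": -1, "tx": 0, "ty": 0, "tz": 0, "yaw": 0}

```text
time: 2.33
tcp_pos: [0.4372, -0.1745, 0.3008]
ee_rot: [0.707, 0.708, 0.0, -0.001]
wrist_force: [-0.5, -0.5, 1.1]
gripper_width: 1.0
finger_force: 0.0
```

```bash
python3 - <<'E'
from cell import *
import pickle
V=pickle.load(open("w1.pkl","rb")); W=cam("wrist"); im=eyes.get_image("wrist")[...,::-1].copy(); cv2.imwrite("pics/w2.png",im)
g=proj(W,(.443,-.2535,.03)); r=cell(im,g); r1=cell(cv2.imread("pics/w1.png"),(300,155)); print(g,r)
P=np.array([plane(W,*c,.042) for c in cv2.boxPoints(r)]); print(P.round(4).tolist(),P.mean(0)); print(np.linalg.norm(P-np.roll(P,1,0),axis=1))
print("two-view centre",cross(V,r1[0],W,r[0]))
print("tcp",robot.get_state()["tcp_pos"])
E
```

```text
[258.1987662  207.91571486] ((257.9442443847656, 208.03631591796875), (44.13176727294922, 48.00223922729492), 75.3791275024414)
[[0.399, -0.2248, 0.042], [0.4685, -0.2058, 0.042], [0.4875, -0.2745, 0.042], [0.4148, -0.2954, 0.042]] [ 0.44243695 -0.25013367  0.042     ]
[0.07237446 0.07199489 0.07128386 0.07558509]
two-view centre (array([ 0.4430048 , -0.25194814,  0.03579374]), np.float64(0.0012039876160154467))
tcp [ 0.43636497 -0.17577972  0.30092299]
```

drive_tool:
  steps:
    - {"gripper": -1, "tx": 55, "ty": 10, "tz": 0, "yaw": 0}
    - {"gripper": -1, "tx": 55, "ty": 10, "tz": 0, "yaw": 0}
    - {"gripper": -1, "tx": 55, "ty": 10, "tz": 0, "yaw": 0}
    - {"gripper": -1, "tx": 55, "ty": 0, "tz": 20, "yaw": 0}
    - {"gripper": -1, "tx": 55, "ty": 0, "tz": 20, "yaw": 0}

```text
time: 3.0
tcp_pos: [0.4661, 0.0985, 0.2611]
ee_rot: [0.709, 0.705, 0.0, 0.001]
wrist_force: [1.4, -0.4, -0.2]
gripper_width: 1.003
finger_force: 0.0
```

drive_tool:
  steps:
    - {"gripper": -1, "tx": 0, "ty": 0, "tz": 0, "yaw": 0}

```text
time: 3.12
tcp_pos: [0.4651, 0.1, 0.2591]
ee_rot: [0.707, 0.708, -0.001, -0.001]
wrist_force: [-0.2, -0.3, -1.0]
gripper_width: 0.998
finger_force: 0.0
```

```bash
python3 - <<'E'
from h import *
import pickle
W=cam("wrist"); im=eyes.get_image("wrist")[...,::-1].copy(); pickle.dump(W,open("w3.pkl","wb")); cv2.imwrite("pics/w3.png",im)
print(robot.get_state()["tcp_pos"],proj(W,(.465,.188,.114)),proj(W,(.465,.188,.024)))
E
```

```text
[0.46559589 0.09832035 0.26037098] [254.84934949  91.40002875] [255.20542229  94.71173387]
```

View pics/w3.png

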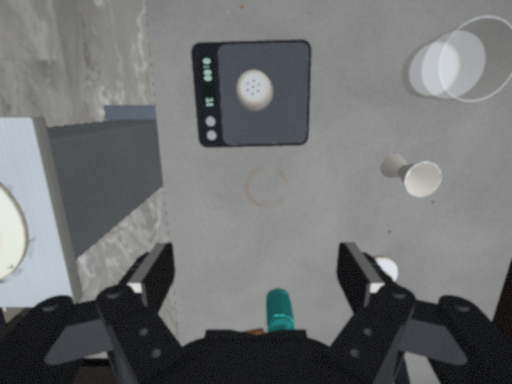

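The shaker is on the pan at (255,90), within a few pixels of where I predicted. Segmenting it for the fine position.

```bash
python3 - <<'E'
from h import *
import pickle
W=pickle.load(open("w3.pkl","rb")); im=cv2.imread("pics/w3.png")[60:125,222:300]
m=(cv2.cvtColor(im,cv2.COLOR_BGR2GRAY)>110).astype(np.uint8)
n,l,s,c=cv2.connectedComponentsWithStats(m); k=1+np.argmax(s[1:,4]); print(s[k],c[k]+[222,60])
x,y,w,h,_=s[k]; S=cam("scene")
for z in(.09,.114): print(z,plane(W,222+x+(w-1)/2,60+y+(h-1)/2,z), w, h)
t=(254,87); print("holes",plane(W,*t,.114),cross(W,t,S,(177,242.2)))
print(robot.get_state()["tcp_pos"])
E
```

```text
[  15    9   36   41 1136] [254.48239437  88.86619718]
0.09 [0.46450469 0.19142738 0.09      ] 36 41
0.114 [0.46465703 0.19018404 0.114     ] 36 41
holes [0.46417091 0.19199554 0.114     ] (array([0.46281406, 0.19042564, 0.11070234]), np.float64(0.004411030933475399))
[0.46559589 0.09832035 0.26037098]
```

drive_tool:
  steps:
    - {"gripper": -1, "tx": 45, "ty": 0, "tz": 0, "yaw": 0}
    - {"gripper": -1, "tx": 46, "ty": -1, "tz": 0, "yaw": 0}
    - {"gripper": -1, "tx": 0, "ty": 0, "tz": 40, "yaw": 0}
    - {"gripper": -1, "tx": 0, "ty": 0, "tz": 40, "yaw": 0}
    - {"gripper": -1, "tx": 0, "ty": 0, "tz": 0, "yaw": 0}

```text
time: 3.8
tcp_pos: [0.4644, 0.1868, 0.1785]
ee_rot: [0.709, 0.706, -0.003, -0.001]
wrist_force: [0.2, 0.8, 0.1]
gripper_width: 0.998
finger_force: 0.0
```

drive_tool:
  steps:
    - {"gripper": -1, "tx": 2, "ty": 0, "tz": 40, "yaw": 0}
    - {"gripper": -1, "tx": 0, "ty": 0, "tz": 40, "yaw": 0}
    - {"gripper": -1, "tx": 0, "ty": 0, "tz": 30, "yaw": 0}
    - {"gripper": -1, "tx": 0, "ty": 0, "tz": 13, "yaw": 0}
    - {"gripper": -1, "tx": 0, "ty": 0, "tz": 0, "yaw": 0}
  grip_force: 30

```text
time: 4.42
tcp_pos: [0.466, 0.1905, 0.0595]
ee_rot: [0.708, 0.706, 0.0, 0.0]
wrist_force: [0.0, 0.5, 0.5]
gripper_width: 0.998
finger_force: 0.0
```

drive_tool:
  steps:
    - {"gripper": 1, "tx": 0, "ty": 0, "tz": 0, "yaw": 0}
    - {"gripper": 1, "tx": 0, "ty": 0, "tz": 0, "yaw": 0}
    - {"gripper": 1, "tx": 0, "ty": 0, "tz": 0, "yaw": 0}
    - {"gripper": 1, "tx": 0, "ty": 0, "tz": 0, "yaw": 0}
    - {"gripper": 1, "tx": 0, "ty": 0, "tz": 0, "yaw": 0}

```text
time: 5.05
tcp_pos: [0.4659, 0.1914, 0.0598]
ee_rot: [0.707, 0.707, 0.001, 0.001]
wrist_force: [-0.6, -0.3, 5.5]
gripper_width: 0.442
finger_force: 30.1
```

drive_tool:
  steps:
    - {"gripper": 1, "tx": 0, "ty": 0, "tz": -15, "yaw": 0}
    - {"gripper": 1, "tx": 0, "ty": 0, "tz": -30, "yaw": 0}
    - {"gripper": 1, "tx": 0, "ty": 0, "tz": -40, "yaw": 0}
    - {"gripper": 1, "tx": 0, "ty": 0, "tz": -40, "yaw": 0}
    - {"gripper": 1, "tx": 0, "ty": 0, "tz": 0, "yaw": 0}

```text
time: 5.68
tcp_pos: [0.4667, 0.1917, 0.1881]
ee_rot: [0.707, 0.707, 0.003, 0.002]
wrist_force: [1.2, -0.1, -2.0]
gripper_width: 0.445
finger_force: 30.1
```

```bash
python3 - <<'E'
from h import *
d=eyes.get_image("side")[...,::-1]; s=eyes.get_image("scene")[...,::-1]
q=proj(cam("side"),(.465,.19,.16)).astype(int); p=proj(cam("scene"),(.465,.19,.16)).astype(int); print(q,p)
c=lambda im,q:cv2.resize(im[max(q[1]-45,0):q[1]+45,q[0]-40:q[0]+40],(400,450),interpolation=cv2.INTER_CUBIC)
cv2.imwrite("pics/lift.png",np.hstack([c(d,q),c(s,p)]))
st=robot.get_state();print(st["gripper_width"],st["finger_force"],st["tcp_pos"],st["time"])
E
```

```text
[255 133] [172 228]
0.4381776836782261 30.109953191595196 [0.4652047  0.19114199 0.18342761] 5.775
```

View pics/lift.png

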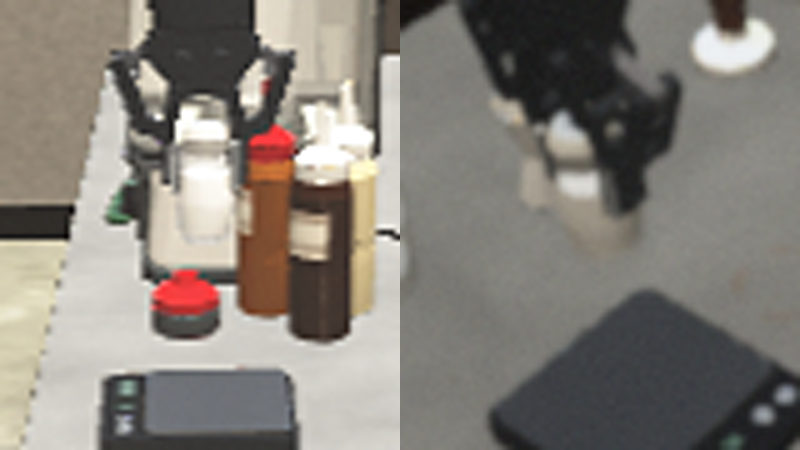

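The shaker is held upright. Carrying it to the cell.

drive_tool:
  steps:
    - {"gripper": 1, "tx": -20, "ty": 0, "tz": -5, "yaw": 0}
    - {"gripper": 1, "tx": -35, "ty": -3, "tz": -5, "yaw": 0}
    - {"gripper": 1, "tx": -40, "ty": -3, "tz": 0, "yaw": 0}
    - {"gripper": 1, "tx": -40, "ty": -3, "tz": 0, "yaw": 0}
    - {"gripper": 1, "tx": -40, "ty": -3, "tz": 0, "yaw": 0}

```text
time: 6.4
tcp_pos: [0.452, 0.015, 0.1912]
ee_rot: [0.707, 0.707, -0.001, -0.001]
wrist_force: [0.5, 1.0, -0.4]
gripper_width: 0.442
finger_force: 30.1
```

drive_tool:
  steps:
    - {"gripper": 1, "tx": -40, "ty": -3, "tz": 0, "yaw": 0}
    - {"gripper": 1, "tx": -40, "ty": -3, "tz": 0, "yaw": 0}
    - {"gripper": 1, "tx": -40, "ty": -3, "tz": 0, "yaw": 0}
    - {"gripper": 1, "tx": -40, "ty": -1, "tz": 0, "yaw": 0}
    - {"gripper": 1, "tx": -40, "ty": 0, "tz": 0, "yaw": 0}

```text
time: 7.02
tcp_pos: [0.4419, -0.1848, 0.1912]
ee_rot: [0.708, 0.707, -0.0, -0.002]
wrist_force: [0.7, 0.7, -1.0]
gripper_width: 0.441
finger_force: 30.1
```

drive_tool:
  steps:
    - {"gripper": 1, "tx": -40, "ty": 0, "tz": 0, "yaw": 0}
    - {"gripper": 1, "tx": -20, "ty": 0, "tz": 0, "yaw": 0}
    - {"gripper": 1, "tx": -8, "ty": 0, "tz": 0, "yaw": 0}
    - {"gripper": 1, "tx": 0, "ty": 0, "tz": 0, "yaw": 0}
    - {"gripper": 1, "tx": 0, "ty": 0, "tz": 0, "yaw": 0}

```text
time: 7.65
tcp_pos: [0.443, -0.2508, 0.1933]
ee_rot: [0.707, 0.707, 0.0, -0.0]
wrist_force: [0.2, 0.2, -1.4]
gripper_width: 0.441
finger_force: 30.1
```

drive_tool:
  steps:
    - {"gripper": 1, "tx": -1, "ty": 0, "tz": 30, "yaw": 0}
    - {"gripper": 1, "tx": 0, "ty": 0, "tz": 35, "yaw": 0}
    - {"gripper": 1, "tx": 0, "ty": 0, "tz": 35, "yaw": 0}
    - {"gripper": 1, "tx": 0, "ty": 0, "tz": 20, "yaw": 0}
    - {"gripper": 1, "tx": 0, "ty": 0, "tz": 0, "yaw": 0}

```text
time: 8.28
tcp_pos: [0.4421, -0.2519, 0.072]
ee_rot: [0.707, 0.707, -0.0, -0.001]
wrist_force: [-0.8, -0.6, -0.8]
gripper_width: 0.44
finger_force: 30.1
```

```bash
python3 - <<'E'
from h import *
st=robot.get_state();print(st["tcp_pos"],st["wrist_force"])
d=eyes.get_image("side")[...,::-1]; s=eyes.get_image("scene")[...,::-1]
q=proj(cam("side"),(.445,-.26,.07)).astype(int); p=proj(cam("scene"),(.445,-.26,.07)).astype(int); print(q,p)
c=lambda im,q:cv2.resize(im[max(q[1]-45,0):q[1]+45,q[0]-40:q[0]+40],(400,450),interpolation=cv2.INTER_CUBIC)
cv2.imwrite("pics/low.png",np.hstack([c(d,q),c(s,p)]))
E
```

```text
[ 0.44214956 -0.25185584  0.07197648] [-0.80350515 -0.63846712 -0.79064351]
[245 212] [277 176]
```

View pics/low.png

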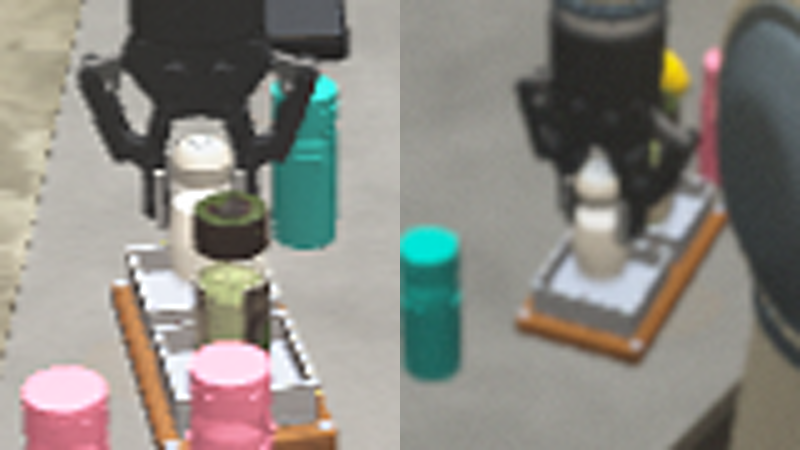

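The shaker hangs upright inside the empty cell outline, at about (600,240) in the right half, and the gripper is clear of the jar. Lowering the last 12 mm gently.

drive_tool:
  steps:
    - {"gripper": 1, "tx": 0, "ty": 0, "tz": 5, "yaw": 0}
    - {"gripper": 1, "tx": 0, "ty": 0, "tz": 4, "yaw": 0}
    - {"gripper": 1, "tx": 0, "ty": 0, "tz": 2, "yaw": 0}
    - {"gripper": 1, "tx": 0, "ty": 0, "tz": 0, "yaw": 0}

```text
time: 8.88
tcp_pos: [0.4426, -0.2528, 0.0621]
ee_rot: [0.707, 0.707, -0.0, -0.0]
wrist_force: [0.7, 0.1, -0.8]
gripper_width: 0.443
finger_force: 30.1
```

drive_tool:
  steps:
    - {"gripper": 1, "tx": 0, "ty": 0, "tz": 1.5, "yaw": 0}
    - {"gripper": 1, "tx": 0, "ty": 0, "tz": 1, "yaw": 0}
    - {"gripper": 1, "tx": 0, "ty": 0, "tz": 0, "yaw": 0}

```text
time: 9.25
tcp_pos: [0.4428, -0.2529, 0.0599]
ee_rot: [0.707, 0.707, -0.0, 0.0]
wrist_force: [0.5, 0.4, -0.8]
gripper_width: 0.445
finger_force: 30.2
```

drive_tool:
  steps:
    - {"gripper": 1, "tx": 0, "ty": 0, "tz": 1, "yaw": 0}
    - {"gripper": 1, "tx": 0, "ty": 0, "tz": 0.5, "yaw": 0}
    - {"gripper": 1, "tx": 0, "ty": 0, "tz": 0, "yaw": 0}

```text
time: 9.62
tcp_pos: [0.4429, -0.2532, 0.0598]
ee_rot: [0.707, 0.707, -0.0, 0.001]
wrist_force: [-2.7, 2.0, 6.0]
gripper_width: 0.443
finger_force: 31.2
```

Contact (6 N up). Opening slowly, then backing off upward.

drive_tool:
  steps:
    - {"gripper": 0, "tx": 0, "ty": 0, "tz": 0, "yaw": 0}
    - {"gripper": -0.3, "tx": 0, "ty": 0, "tz": 0, "yaw": 0}
    - {"gripper": -0.6, "tx": 0, "ty": 0, "tz": 0, "yaw": 0}
    - {"gripper": -1, "tx": 0, "ty": 0, "tz": 0, "yaw": 0}
    - {"gripper": -1, "tx": 0, "ty": 0, "tz": 0, "yaw": 0}

```text
time: 10.25
tcp_pos: [0.4428, -0.2528, 0.0582]
ee_rot: [0.707, 0.707, -0.0, -0.0]
wrist_force: [0.4, -0.2, 0.1]
gripper_width: 1.003
finger_force: 0.0
```

drive_tool:
  steps:
    - {"gripper": -1, "tx": 0, "ty": 0, "tz": -20, "yaw": 0}
    - {"gripper": -1, "tx": 0, "ty": 0, "tz": -40, "yaw": 0}
    - {"gripper": -1, "tx": 0, "ty": 0, "tz": -45, "yaw": 0}
    - {"gripper": -1, "tx": 0, "ty": 0, "tz": -45, "yaw": 0}
    - {"gripper": -1, "tx": 0, "ty": 0, "tz": -30, "yaw": 0}

```text
time: 10.88
tcp_pos: [0.4431, -0.2531, 0.2429]
ee_rot: [0.707, 0.707, 0.0, 0.002]
wrist_force: [0.2, -0.0, 0.2]
gripper_width: 0.995
finger_force: 0.0
```

drive_tool:
  steps:
    - {"gripper": -1, "tx": 0, "ty": 0, "tz": 0, "yaw": 0}
    - {"gripper": -1, "tx": 0, "ty": 0, "tz": 0, "yaw": 0}

```text
time: 11.12
tcp_pos: [0.4426, -0.2528, 0.238]
ee_rot: [0.707, 0.707, -0.0, -0.0]
wrist_force: [-1.0, 0.3, -0.9]
gripper_width: 1.002
finger_force: 0.0
```

```bash
python3 - <<'E'
from h import *
st=robot.get_state();print(st["time"],st["tcp_pos"],st["wrist_force"],st["gripper_width"])
d=eyes.get_image("side")[...,::-1]; s=eyes.get_image("scene")[...,::-1]
q=proj(cam("side"),(.445,-.26,.07)).astype(int); p=proj(cam("scene"),(.445,-.26,.07)).astype(int)
c=lambda im,q:cv2.resize(im[max(q[1]-45,0):q[1]+45,q[0]-40:q[0]+40],(400,450),interpolation=cv2.INTER_CUBIC)
cv2.imwrite("pics/done.png",np.hstack([c(d,q),c(s,p)]))
E
```

```text
11.125 [ 0.44260876 -0.25276211  0.23800292] [-1.03176928  0.2905835  -0.94522885] 1.0021575055308003
```

View pics/done.png

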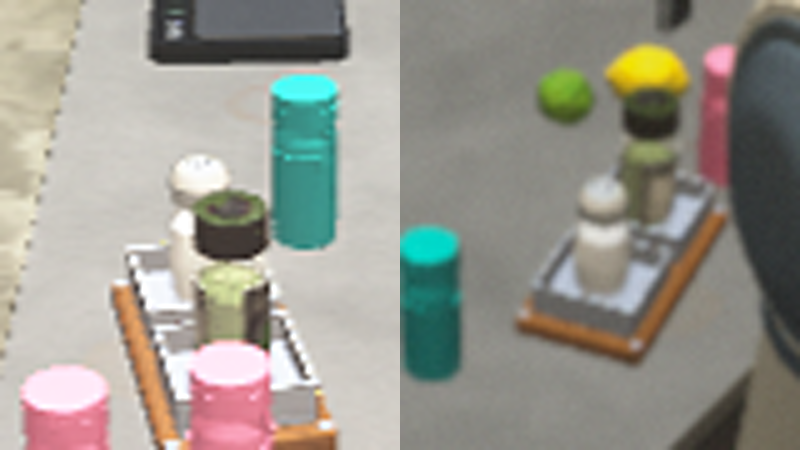

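The shaker stands upright in the formerly empty cell, at about (600,245) in the right half. The jar hasn't moved, and the gripper is clear.

```bash
python3 -c "
from plant import order
print(order.hand_in())"
```

```text
the job is handed in; nothing more can be done
None
```

The salt shaker, which was the one left on the scale, now stands upright in the empty tray cell; the spice jar was left where it was, and the job was handed in at about 11 s of the 34 s allowed.

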